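# Set the stock-rotation wheel to the batch in the square

### The arm

A 6-joint arm with a two-finger parallel gripper is mounted at the origin on the work surface. World frame = base frame: x ahead of the robot, y to its left, z up, the work surface at z = 0. Lengths are in m, angles in rad, forces in N, time in s.
With the tool pointing down it reaches from about 0.35 to 0.85 m from the base axis. Payload 8.1 kg.
Tool frame: the origin (TCP) lies at the very end of the fingers, on their centre line; the grasp point (between the pads) lies 19 mm behind it; y points along the fingers, z is the direction in which the jaws open and shut, and the axes are right-handed (so a half turn about y gives the same grasp; the last joint's range is limited). The gripper opens to 93 mm and grips with 3 to 60 N. Pads are 15 mm wide; open, the fingers measure 128 mm over their backs; the gripper's body (75 mm by 188 mm) begins 65 mm behind the grasp point.
Start: joints at [-1.399, 0.13, 1.488, -0, 1.523, -0.085], TCP at [0.152, -0.58, 0.219] pointing down, gripper open.
Joint ranges: [-2.96, 2.96], [-0.89, 2.26], [0.02, 2.5], [-1.34, 4.48], [0, 2.73], [-2.66, 2.66]. Speed limits (rad/s): [2.39, 2.39, 2.79, 3.14, 3.14, 3.14].

### API

Orientations are given as a unit quaternion [x, y, z, w].
In Python, from cell import sensors, grab_frame, camera_model, order gives the robot as it stands.
- The arm moves only by the tool drive_tool, never from a script. Its argument "plan" is a list of rows, each a list of 4 numbers: the shift along the tool's x, y, z in units of 25 mm (1.0 is 25 mm), then the turn about the tool's y in units of 5 degrees (1.0 is 5 degrees). A call has 1 to 8 rows; each row is the pose to reach, as a shift and turn from the pose commanded when the call began, along the tool's axes at that moment; what a row does not reach only later rows make up. A row lasts 1/12 s, in which the tool goes at most 41.7 mm and 7.16 degrees, less where a joint would pass 70% of its speed; a pose out of reach is approached as far as the arm can. A call with a gripper value outside its range is refused whole. "hand" is the finger opening in mm, from 0 to 93, set as the call begins (left out, the last holds). The fingers move at their own pace and stop on an object; "newtons" is the grip in N (left out, the last holds). Time passes only in rows, so rows that repeat a pose let the fingers close. It gives the time, the measured TCP pose, the force and the opening at its end, in the units of the state.
- sensors.get_obs(): the state, without advancing time (a new reading comes with each control period).
- grab_frame(name): name is "side" or "top" or "wrist"; returns (picture, depth): 384x512x3 uint8, red, green, blue; 384x512 float32, m along the optical axis (not along the pixel's ray), 0 where there is no reading.
- camera_model(name): a dict with "fx", "fy", "cx", "cy" (pixels), "dist" ([k1, k2, p1, p2, k3] as OpenCV has them; the pictures are not rectified), "extrinsics" (4x4, takes a point from camera to world coordinates). Camera axes: x right, y up, looking along -z (the intrinsics and any distortion apply to the point x, -y, -z); pixel columns grow to the right and rows downward; lengths in m; the calibration is good to about 2 mm. A picture is of the moment at which its call begins: read the wrist's pose just before it. camera_model takes no time and is no camera call; for the wrist camera it gives the pose at the moment of the call.
- order.sign_off(): hands the job in, once; it reports no verdict.
The state is a dict: "t": time; "q": joint angles; "dq": joint speeds; "tau": joint torques, N m; "ee_pos": TCP position; "tool_rot": TCP orientation; "contact_force": force on the tool from outside, world axes, zero at the start; "ft_torque": the same for the moment, N m; "gripper_width": opening from 0.0 (shut) to 1.0 (fully open).
Only numpy, scipy, OpenCV 4.12 (cv2) and the standard library are available. Lean on these libraries where they do the work, as an engineer would, in place of code of your own. Each camera call takes 0.05 s, during which the arm holds its last target. There are 200 camera calls.

### The job

The bottle standing in the orange taped square is the batch being booked in. With light fingertip pushes on the arms at its edge, click the marker's star-shaped thumbwheel round clockwise (seen from above) until the arm in the colour of that bottle's cap and label stands at the white pointer, and stop there: do not click past it. Leave the bottles and the can where they stand.

Things in the scene. Friction and masses are not known exactly. Their poses are not given: they have to be found in the camera images.
- day_wheel (a joint): Angle (rad) of the star thumbwheel, growing CLOCKWISE seen from above, no end stops. Rests in clicks at multiples of 0.785 (1/8 turn); starts at -0.785, 0 or 0.785. At the pointer: red arm at 2.356, yellow at 3.142, blue at 3.927. A click takes about 2 N on an arm over its first half (0.39 rad); past half it snaps on by itself, let go before half it springs back.
- wheel_hub (a point): Centre of the thumbwheel's top face, 52 mm above the surface, on its vertical axis. Black disc, radius 42, 16 mm thick, with eight radial arms (red, yellow, blue, five grey) 10 mm wide, as thick as the disc, out to radius 60, 45 degrees apart. At rest one arm points at the pointer. Gaps are about 33 mm wide at radius 55. Below are only a round pedestal (radius 36) and the base plate.
- marker: Fixed base: green plate 190 (x) by 130 (y) by 8 mm, from 80 mm to -x to 110 mm to +x of its origin, which lies on the work surface under the wheel's axis. +x points from the axis to the white pointer. In this frame arm k (red 3, yellow 4, blue 5, grey 0, 1, 2, 6, 7) lies at angle k*0.785 minus the joint value, counter-clockwise from +x.
- pointer_tip (a point): Tip of the white pointer, 68 mm from the wheel's axis and 44 mm above the surface; its post (to 50 mm high) stands behind it, 86 to 98 mm from the axis.
- square: Square of flat orange tape on the work surface, 130 mm outside, origin at its centre. One of the three bottles stands in it, within 15 mm of the centre; the other two stand more than 150 mm away.
- bottle_red: Loose upright bottle of amber glass with red cap and red label, 60 mm across, 170 mm high, about 350 g; origin at the centre of its underside. Not to be moved.
- bottle_yellow: Loose upright bottle of amber glass with yellow cap and yellow label, 60 mm across, 170 mm high, about 350 g; origin at the centre of its underside. Not to be moved.
- bottle_blue: Loose upright bottle of amber glass with blue cap and blue label, 60 mm across, 170 mm high, about 350 g; origin at the centre of its underside. Not to be moved.
- can: Loose white and silver drink can, 66 mm across, 115 mm high, upright, about 350 g; origin at the centre of its underside. Not to be moved.
Things that resemble listed ones, but are neither listed nor needed, are in the scene too. What is shaped like the marker but turquoise is not meant.

How it is judged:
At the end, for the whole second after the job is handed in: The wheel is at rest with the arm of the colour of the bottle in the square at the pointer (joint within 0.15 rad of that colour's value, reached clockwise), and the bottles and the can stand upright within 20 mm of where they began (((horizontal distance between bottle_red and square below 0.05 m and value of joint day_wheel between 2.206 and 2.506 rad) or (horizontal distance between bottle_yellow and square below 0.05 m and value of joint day_wheel between 2.992 and 3.292 rad) or (horizontal distance between bottle_blue and square below 0.05 m and value of joint day_wheel between 3.777 and 4.077 rad)) and velocity of joint day_wheel between -0.1 and 0.1 rad/s and distance of each of bottle_red, bottle_yellow, bottle_blue, can from where it was at the start of the episode below 0.02 m and angle between each of bottle_red, bottle_yellow, bottle_blue, can's own z axis and vertical below 0.1 rad); the robot touches nothing.
It fails at once if the wheel is clicked past the wanted colour ((horizontal distance between bottle_red and square below 0.05 m and value of joint day_wheel above 2.826 rad) or (horizontal distance between bottle_yellow and square below 0.05 m and value of joint day_wheel above 3.612 rad) or (horizontal distance between bottle_blue and square below 0.05 m and value of joint day_wheel above 4.397 rad)).
It fails at once if the wheel is turned the wrong way (counter-clockwise beyond any starting place) (value of joint day_wheel below -1.4 rad).
It fails at once if the wheel is pushed with more than 25 N (contact force between the fingers and day_wheel above 25 N).
It fails at once if a bottle or the can is lifted, pushed away or tipped (distance of any of bottle_red, bottle_yellow, bottle_blue, can from where it was at the start of the episode above 0.03 m or angle between any of bottle_red, bottle_yellow, bottle_blue, can's own z axis and vertical above 0.3 rad).
It also fails if it takes over 67 s, if anything falls off the work surface, if the arm or the gripper's body presses on something with over 40 N, if the wrist force passes 120 N, or if a joint passes its speed limit or range.

## Working session

There is one attempt and no reset: what is moved stays moved. The work goes in short steps, Python scripts to look and compute and a tool call to move; the robot and the scene stay as the last step left them, time stands still between calls to the robot, and variables do not carry over. Pictures are saved under pics/ and viewed, about 8 in all and at most 12, crops included, and the job is handed in when it is done.

Besides the shell and the picture viewer there is one more tool, called after "Request:" by a JSON object that holds its "name" and its "arguments", one argument or row to a line. drive_tool: Moves the arm, as the interface text tells. Its arguments: {"type":"object","properties":{"plan":{"type":"array"},"hand":{"type":"number"},"newtons":{"type":"number"}},"required":["plan"]}

```bash
mkdir -p pics
cat > h.py <<'E'
import numpy as np, cv2
from cell import sensors, grab_frame, camera_model, order
def ray(m,u,v):
    K=np.array([[m['fx'],0,m['cx']],[0,m['fy'],m['cy']],[0,0,1]]);
    p=cv2.undistortPoints(np.array([[[u,v]]],float),K,np.array(m['dist'],float))[0,0]
    E=np.array(m['extrinsics']); d=E[:3,:3]@np.array([p[0],-p[1],-1]); return E[:3,3],d
def onz(m,u,v,z):
    o,d=ray(m,u,v); return o+d*(z-o[2])/d[2]
def proj(m,P):
    E=np.linalg.inv(np.array(m['extrinsics'])); c=E[:3,:3]@np.array(P)+E[:3,3]
    K=np.array([[m['fx'],0,m['cx']],[0,m['fy'],m['cy']],[0,0,1]])
    return cv2.projectPoints(np.array([[c[0],-c[1],-c[2]]]),np.zeros(3),np.zeros(3),K,np.array(m['dist'],float))[0][0,0]
E
python3 - <<'E'
from h import *
o=sensors.get_obs();print(o['t'],o['ee_pos'],o['tool_rot'])
for n in('top','side'):
    p,d=grab_frame(n);cv2.imwrite(f'pics/{n}0.png',cv2.cvtColor(p,cv2.COLOR_RGB2BGR));np.save(n+'.npy',d)
    print(n,np.round(camera_model(n)['extrinsics'],3).tolist())
E
```

```text
0.0 [ 0.15232231 -0.57976387  0.21759553] [-0.09057947  0.70193123 -0.7006396   0.09051   ]
top [[-0.004, 0.981, -0.192, 0.372], [-0.999, 0.002, 0.032, 0.001], [0.031, 0.192, 0.981, 0.907], [0.0, 0.0, 0.0, 1.0]]
side [[-0.948, 0.213, -0.236, 0.286], [-0.318, -0.643, 0.697, 0.754], [-0.003, 0.736, 0.677, 0.786], [0.0, 0.0, 0.0, 1.0]]
```

View pics/top0.png

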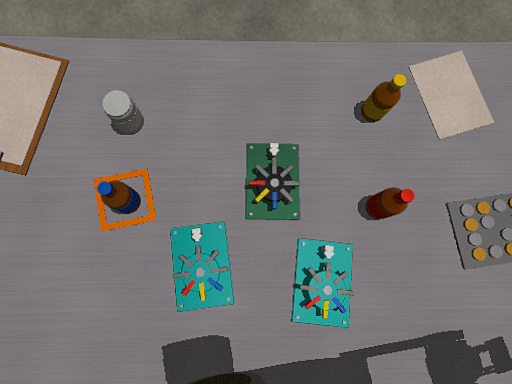

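View pics/side0.png

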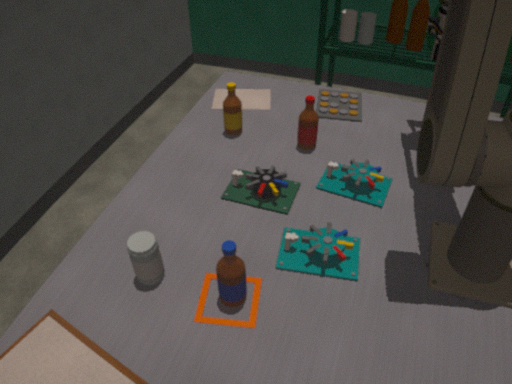

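The top view shows the blue bottle in the orange square at about (122,197). There are three marker-shaped things, at (273,182), (201,267) and (323,283). Only the first is green and the other two are turquoise, so the first is the one meant. I'll measure it and confirm in a crop.

Run:
```python
from h import *
im=cv2.imread('pics/top0.png');m=camera_model('top');d=np.load('top.npy')
hsv=cv2.cvtColor(im,cv2.COLOR_BGR2HSV);S=np.zeros(im.shape[:2],bool);S[135:230,235:310]=1
def blob(mask,z,n):
    k,l,s,c=cv2.connectedComponentsWithStats((mask&S).astype(np.uint8));i=1+np.argmax(s[1:,4]);P=onz(m,*c[i],z);print(n,s[i],c[i].round(1),P.round(4));return P
H,Sa,V=hsv[...,0].astype(int),hsv[...,1],hsv[...,2]
blob((Sa>150)&(V>100)&((H<8)|(H>172)),.052,'red')
blob((Sa>150)&(V>100)&(H>20)&(H<35),.052,'yel')
blob((Sa>150)&(V>90)&(H>105)&(H<130),.052,'blue')
blob((Sa<60)&(V>160),.05,'pointer')
dk=blob((V<45)&(Sa<120),.052,'disc')
g=((H>50)&(H<90)&(Sa>80)&S).astype(np.uint8)
r=cv2.minAreaRect(cv2.findNonZero(g));print(r)
b=cv2.boxPoints(r);print([onz(m,*p,.008)[:2].round(4).tolist() for p in b])
c=im[135:230,235:315];cv2.imwrite('pics/crop.png',cv2.resize(c,None,fx=6,fy=6,interpolation=cv2.INTER_CUBIC))
# hub by depth: points at 0.052
ps=[]
for v in range(155,212):
  for u in range(245,303):
    z=d[v,u]
    if z>0:
      o,dd=ray(m,u,v); P=o+dd*z
      if .045<P[2]<.06: ps.append(P)
ps=np.array(ps);print(len(ps),ps.mean(0),ps.min(0),ps.max(0), np.median(ps[:,2]))
print(camera_model('wrist')['extrinsics'])
```

```text
red [249 180  17   5  72] [257.  182.3] [ 0.5546 -0.0436  0.052 ]
yel [255 188  14  14  77] [261.8 194.4] [ 0.5259 -0.0545  0.052 ]
blue [272 192   5  17  75] [274.1 199.3] [ 0.5144 -0.0828  0.052 ]
pointer [270 143   9  12  81] [273.7 147.9] [ 0.6384 -0.0842  0.05  ]
disc [254 166  40  37 485] [273.8 182.2] [ 0.5548 -0.0828  0.052 ]
((272.5, 181.5), (75.0, 53.0), 90.0)
[[0.6613, -0.0193], [0.662, -0.1518], [0.4739, -0.1463], [0.4739, -0.0188]]
1274 [ 0.55302969 -0.08253382  0.0529795 ] [ 0.49443257 -0.14212892  0.04522246] [ 0.6221948  -0.02271973  0.05888375] 0.053024200152936796
[[ 0.25358367  0.92193831  0.29278843  0.23380121]
 [-0.96730764  0.24273652  0.07345005 -0.55743837]
 [-0.00335403 -0.30184222  0.95335199  0.38325076]
 [ 0.          0.          0.          1.        ]]
```

View pics/crop.png

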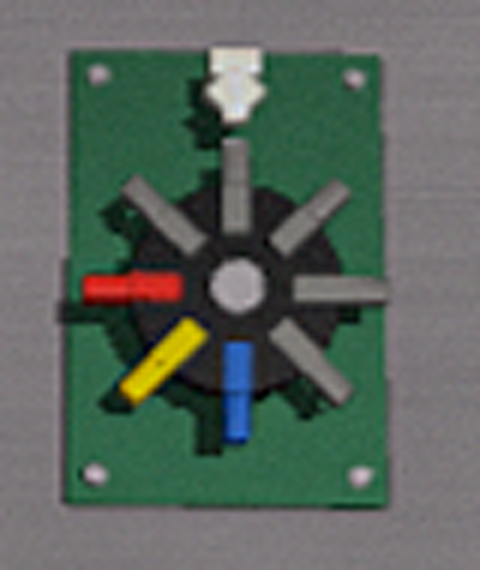

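The crop confirms the green marker: red arm at +90°, blue arm at 180°, grey arm at the pointer. That puts the joint at 0.785, so blue needs exactly 4 clicks. The hub is at about (0.554, -0.083). My plan is to close the fingers with the jaw axis radial on the near (-x) side, then sweep +y from gap centre to gap centre. Each sweep makes one click.

```bash
cat >> h.py <<'E'
from scipy.spatial.transform import Rotation as Ro
def goto(P,yawz=0.):  # units for moving TCP to P with tool z along world +-x
    o=sensors.get_obs();R=Ro.from_quat(o['tool_rot']).as_matrix();p=np.array(o['ee_pos'])
    z=R[:,2]; a=np.degrees(np.arctan2(z[1],z[0]))
    print('t',round(o['t'],2),'p',p.round(4),'z-dir deg',a.round(2),'F',np.round(o['contact_force'],2),'w',round(o['gripper_width'],3),'q',np.round(o['q'],2))
    print('R',R.round(3).tolist()); print('units',(R.T@(np.array(P)-p)/.025).round(2))
E
python3 - <<'E'
from h import *
goto([.489,-.105,.22])
m=camera_model('top');print(onz(m,372,212,0),onz(m,407,196,.17))
E
```

```text
t 0.1 p [ 0.1523 -0.5798  0.2177] z-dir deg -75.29 F [-0.24  0.11  0.19] w 1.002 q [-1.4   0.13  1.49 -0.    1.52 -0.09]
R [[-0.967, -0.0, 0.254], [-0.254, 0.002, -0.967], [-0.0, -1.0, -0.002]]
units [-17.85  -0.06 -14.95]
[ 0.49202325 -0.32677072  0.        ] [ 0.50188255 -0.33774193  0.17      ]
```

Request:
{"name": "drive_tool", "arguments": {
  "plan": [
    [-2,-0.5,-1.7,-1.4],
    [-4,-0.5,-3.4,-2.8],
    [-5.5,-0.5,-4.6,-4.2],
    [-7,-0.5,-5.9,-5.6],
    [-8.5,-0.5,-7.1,-7],
    [-10,-0.5,-8.4,-8.4],
    [-11,-0.5,-9.2,-9.5],
    [-11,-0.5,-9.2,-9.5]
  ],
  "hand": 0,
  "newtons": 20
}}

```text
t: 0.77
ee_pos: [0.3453, -0.3072, 0.2308]
tool_rot: [-0.367, 0.604, -0.604, 0.367]
contact_force: [0.4, 0.3, 0.5]
gripper_width: 0.478
```

```bash
python3 -c "
from h import *
goto([.489,-.105,.15])"
```

```text
t 0.77 p [ 0.3453 -0.3072  0.2308] z-dir deg -27.44 F [0.38 0.32 0.46] w 0.478 q [-0.84 -0.26  1.84  0.    1.56 -0.36]
R [[-0.461, -0.0, 0.888], [-0.888, 0.0, -0.461], [-0.0, -1.0, -0.0]]
units [-9.83  3.23  1.37]
```

Request:
{"name": "drive_tool", "arguments": {
  "plan": [
    [-1.5,0,0.2,-1.2],
    [-3,0,0.4,-2.4],
    [-4.5,0.3,0.6,-3.6],
    [-6,0.8,0.8,-4.8],
    [-7.5,1.5,1.05,-5.5],
    [-9,2.5,1.25,-5.5],
    [-9.85,3.2,1.37,-5.5],
    [-9.85,3.2,1.37,-5.5]
  ]
}}

```text
t: 1.43
ee_pos: [0.4889, -0.1025, 0.146]
tool_rot: [-0.5, 0.503, -0.498, 0.499]
contact_force: [-0.3, 0.2, -0.8]
gripper_width: 0.003
```

Run:
```python
from h import *
goto([.489,-.105,.035])
m=camera_model('wrist');p,d=grab_frame('wrist');cv2.imwrite('pics/w1.png',cv2.cvtColor(p,cv2.COLOR_RGB2BGR))
print(proj(m,[.554,-.083,.052]),proj(m,[.489,-.105,.052]))
```

```text
t 1.43 p [ 0.4889 -0.1025  0.146 ] z-dir deg -0.07 F [-0.33  0.17 -0.77] w 0.003 q [-0.31 -0.09  1.85  0.    1.39 -0.31]
R [[-0.001, -0.006, 1.0], [-1.0, 0.004, -0.001], [-0.004, -1.0, -0.006]]
units [0.11 4.44 0.03]
[335.48661489 175.73261811] [256.28424645 201.10897458]
```

View pics/w1.png

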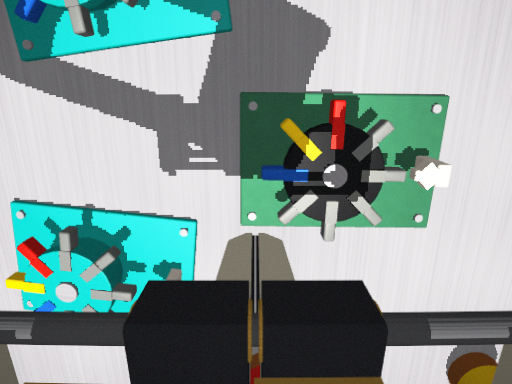

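The wrist view shows the hub at (334,176), where my estimate projects to (335,176). The fingers are shut, with the blue arm at (285,173) pointing at -x. Next I descend into the gap behind the blue arm.

Request:
{"name": "drive_tool", "arguments": {
  "plan": [
    [0.1,1,0,0],
    [0.1,2,0,0],
    [0.1,3,0,0],
    [0.1,3.6,0,0],
    [0.1,4,0,0],
    [0.1,4.4,0,0],
    [0.1,4.4,0,0]
  ]
}}

```text
t: 2.07
ee_pos: [0.489, -0.1101, 0.0399]
tool_rot: [-0.499, 0.502, -0.501, 0.498]
contact_force: [0.2, 0.8, -0.6]
gripper_width: 0.009
```

Request:
{"name": "drive_tool", "arguments": {
  "plan": [
    [-0.15,0,0,0],
    [-0.3,0,0,0],
    [-0.4,0,0,0],
    [-0.5,0,0,0],
    [-0.6,0,0,0],
    [-0.7,0,0,0],
    [-0.8,0,0,0],
    [-0.9,0,0,0]
  ]
}}

```text
t: 2.73
ee_pos: [0.4905, -0.0873, 0.0415]
tool_rot: [0.499, -0.501, 0.502, -0.499]
contact_force: [1.4, -2.7, 1.0]
gripper_width: 0.003
```

Request:
{"name": "drive_tool", "arguments": {
  "plan": [
    [-0.1,0,0,0],
    [-0.2,0,0,0],
    [-0.3,0,0,0],
    [-0.4,0,0,0],
    [-0.5,0,0,0],
    [-0.6,0,0,0],
    [-0.7,0,0,0],
    [-0.7,0,0,0]
  ]
}}

```text
t: 3.4
ee_pos: [0.4899, -0.0692, 0.0409]
tool_rot: [-0.499, 0.501, -0.501, 0.499]
contact_force: [0.2, 1.1, 0.3]
gripper_width: 0.005
```

```bash
cat > look.py <<'E'
from h import *
import sys
goto([.489,-.105,.036])
m=camera_model('wrist');p,d=grab_frame('wrist');b=cv2.cvtColor(p,cv2.COLOR_RGB2BGR);cv2.imwrite(f'pics/{sys.argv[1]}.png',b)
hsv=cv2.cvtColor(b,cv2.COLOR_BGR2HSV);H,S,V=[hsv[...,i].astype(int) for i in range(3)]
hub=np.array([.554,-.083,.052]);yy,xx=np.mgrid[:384,:512]
u,v=proj(m,hub);w=np.hypot(*(proj(m,hub+[0,.07,0])-[u,v]))
near=(np.hypot(xx-u,yy-v)<w)
for n,k,q in(('red',3,(H<8)|(H>172)),('yel',4,(H>20)&(H<35)),('blue',5,(H>105)&(H<130))):
    M=(q&(S>130)&(V>80)&near).astype(np.uint8);_,l,s,c=cv2.connectedComponentsWithStats(M)
    if len(s)<2: print(n,'none');continue
    i=1+np.argmax(s[1:,4]);P=onz(m,*c[i],.052)-hub;a=np.arctan2(P[1],P[0])
    print(n,s[i][4],'r',np.hypot(*P[:2]).round(3),'joint',round(float((k*np.pi/4-a)%(2*np.pi)),3))
E
python3 look.py w2
```

```text
t 3.4 p [ 0.4899 -0.0692  0.0409] z-dir deg -0.27 F [0.15 1.06 0.31] w 0.005 q [-0.24  0.01  1.95  0.    1.18 -0.24]
R [[-0.005, -0.0, 1.0], [-1.0, 0.0, -0.005], [-0.0, -1.0, -0.0]]
units [ 1.43  0.2  -0.03]
red 1778 r 0.043 joint 1.486
yel 1819 r 0.045 joint 1.522
blue 1179 r 0.048 joint 1.587
```

One click went in: all three arms read a joint value of about 1.5 (nominal 1.571). I repeat the cycle of lifting, going back, lowering and sweeping.

Request:
{"name": "drive_tool", "arguments": {
  "plan": [
    [0,-0.8,0,0],
    [0,-1.6,0,0],
    [0.7,-1.6,0,0],
    [1.5,-1.6,0,0],
    [1.5,-1.6,0,0],
    [1.5,-0.8,0,0],
    [1.5,0.1,0,0],
    [1.5,0.1,0,0]
  ]
}}

```text
t: 4.12
ee_pos: [0.4867, -0.1061, 0.0344]
tool_rot: [-0.5, 0.504, -0.499, 0.498]
contact_force: [-1.6, 0.1, -0.9]
gripper_width: 0.004
```

Request:
{"name": "drive_tool", "arguments": {
  "plan": [
    [-0.15,0,0,0],
    [-0.3,0,0,0],
    [-0.4,0,0,0],
    [-0.5,0,0,0],
    [-0.6,0,0,0],
    [-0.7,0,0,0],
    [-0.8,0,0,0],
    [-0.9,0,0,0]
  ]
}}

```text
t: 4.78
ee_pos: [0.4907, -0.0848, 0.0391]
tool_rot: [0.499, -0.501, 0.502, -0.499]
contact_force: [0.1, -2.4, 0.7]
gripper_width: 0.003
```

Request:
{"name": "drive_tool", "arguments": {
  "plan": [
    [-0.1,0,0,0],
    [-0.2,0,0,0],
    [-0.3,0,0,0],
    [-0.4,0,0,0],
    [-0.5,0,0,0],
    [-0.6,0,0,0],
    [-0.6,0,0,0],
    [-0.6,0,0,0]
  ]
}}

```text
t: 5.45
ee_pos: [0.49, -0.0696, 0.0385]
tool_rot: [-0.499, 0.501, -0.501, 0.499]
contact_force: [-0.4, -0.2, 0.4]
gripper_width: 0.009
```

```bash
python3 look.py w3
```

```text
t 5.45 p [ 0.49   -0.0696  0.0385] z-dir deg -0.27 F [-0.44 -0.23  0.36] w 0.009 q [-0.24  0.02  1.95 -0.    1.17 -0.24]
R [[-0.005, -0.0, 1.0], [-1.0, 0.0, -0.005], [-0.0, -1.0, -0.0]]
units [ 1.42  0.1  -0.03]
red 1367 r 0.04 joint 2.301
yel 1871 r 0.043 joint 2.264
blue 1555 r 0.046 joint 2.307
```

Two clicks done (joint about 2.3, nominal 2.356). Now the third.

Request:
{"name": "drive_tool", "arguments": {
  "plan": [
    [0,-0.8,0,0],
    [0,-1.6,0,0],
    [0.7,-1.6,0,0],
    [1.5,-1.6,0,0],
    [1.5,-1.6,0,0],
    [1.5,-0.8,0,0],
    [1.5,0,0,0],
    [1.5,0,0,0]
  ]
}}

```text
t: 6.17
ee_pos: [0.4869, -0.1063, 0.0347]
tool_rot: [-0.5, 0.503, -0.499, 0.498]
contact_force: [-0.8, 0.4, -1.1]
gripper_width: 0.003
```

Request:
{"name": "drive_tool", "arguments": {
  "plan": [
    [-0.15,0,0,0],
    [-0.3,0,0,0],
    [-0.4,0,0,0],
    [-0.5,0,0,0],
    [-0.6,0,0,0],
    [-0.7,0,0,0],
    [-0.8,0,0,0],
    [-0.9,0,0,0]
  ]
}}

```text
t: 6.83
ee_pos: [0.4907, -0.0848, 0.0391]
tool_rot: [0.499, -0.501, 0.502, -0.499]
contact_force: [1.2, -1.6, -0.1]
gripper_width: 0.003
```

Request:
{"name": "drive_tool", "arguments": {
  "plan": [
    [-0.1,0,0,0],
    [-0.2,0,0,0],
    [-0.3,0,0,0],
    [-0.4,0,0,0],
    [-0.5,0,0,0],
    [-0.6,0,0,0],
    [-0.6,0,0,0],
    [-0.6,0,0,0]
  ]
}}

```text
t: 7.5
ee_pos: [0.49, -0.0696, 0.0385]
tool_rot: [-0.499, 0.501, -0.501, 0.499]
contact_force: [-0.5, 0.7, 0.7]
gripper_width: 0.006
```

```bash
python3 look.py w4
```

```text
t 7.5 p [ 0.49   -0.0696  0.0385] z-dir deg -0.26 F [-0.55  0.67  0.71] w 0.006 q [-0.24  0.02  1.95 -0.    1.17 -0.24]
R [[-0.005, -0.0, 1.0], [-1.0, 0.0, -0.005], [0.0, -1.0, -0.0]]
units [ 1.42  0.1  -0.03]
red 144 r 0.024 joint 3.093
yel 1403 r 0.04 joint 3.089
blue 1428 r 0.041 joint 3.022
```

Three clicks done (joint about 3.09, nominal 3.142, so yellow is at the pointer). This is the fourth and last.

Request:
{"name": "drive_tool", "arguments": {
  "plan": [
    [0,-0.8,0,0],
    [0,-1.6,0,0],
    [0.7,-1.6,0,0],
    [1.5,-1.6,0,0],
    [1.5,-1.6,0,0],
    [1.5,-0.8,0,0],
    [1.5,0,0,0],
    [1.5,0,0,0]
  ]
}}

```text
t: 8.22
ee_pos: [0.4869, -0.1063, 0.0347]
tool_rot: [-0.5, 0.503, -0.499, 0.498]
contact_force: [-1.5, -0.0, -0.8]
gripper_width: 0.001
```

Request:
{"name": "drive_tool", "arguments": {
  "plan": [
    [-0.15,0,0,0],
    [-0.3,0,0,0],
    [-0.4,0,0,0],
    [-0.5,0,0,0],
    [-0.6,0,0,0],
    [-0.7,0,0,0],
    [-0.8,0,0,0],
    [-0.9,0,0,0]
  ]
}}

```text
t: 8.88
ee_pos: [0.4907, -0.0848, 0.0391]
tool_rot: [0.499, -0.501, 0.502, -0.499]
contact_force: [0.7, -2.6, 1.5]
gripper_width: 0.003
```

Request:
{"name": "drive_tool", "arguments": {
  "plan": [
    [-0.1,0,0,0],
    [-0.2,0,0,0],
    [-0.3,0,0,0],
    [-0.4,0,0,0],
    [-0.5,0,0,0],
    [-0.6,0,0,0],
    [-0.6,0,0,0],
    [-0.6,0,0,0]
  ]
}}

```text
t: 9.55
ee_pos: [0.49, -0.0696, 0.0385]
tool_rot: [-0.499, 0.501, -0.501, 0.499]
contact_force: [-0.6, -0.3, -0.0]
gripper_width: 0.005
```

Request:
{"name": "drive_tool", "arguments": {
  "plan": [
    [0,-0.8,0,0],
    [0,-1.6,0,0],
    [0,-2.6,0,0],
    [0,-3.6,0,0],
    [0,-4.4,0,0],
    [0,-4.4,0,0],
    [0,-4.4,0,0]
  ]
}}

```text
t: 10.13
ee_pos: [0.4912, -0.0702, 0.1499]
tool_rot: [0.498, -0.5, 0.502, -0.499]
contact_force: [0.6, -0.1, 0.4]
gripper_width: 0.002
```

```bash
python3 look.py w5; python3 -c "
from h import *
p,d=grab_frame('top');cv2.imwrite('pics/top1.png',cv2.cvtColor(p,cv2.COLOR_RGB2BGR))"
```

```text
t 10.13 p [ 0.4912 -0.0702  0.1499] z-dir deg -0.29 F [ 0.58 -0.09  0.39] w 0.002 q [-0.25 -0.11  1.86 -0.    1.39 -0.24]
R [[-0.005, 0.003, 1.0], [-1.0, -0.001, -0.005], [0.001, -1.0, 0.003]]
units [ 1.39  4.56 -0.1 ]
red 453 r 0.039 joint 3.978
yel 457 r 0.038 joint 3.947
blue 269 r 0.046 joint 3.861
```

View pics/w5.png

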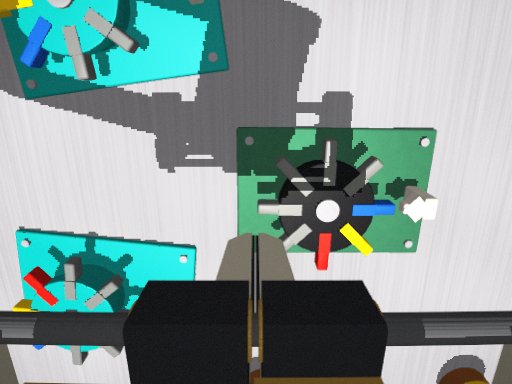

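View pics/top1.png

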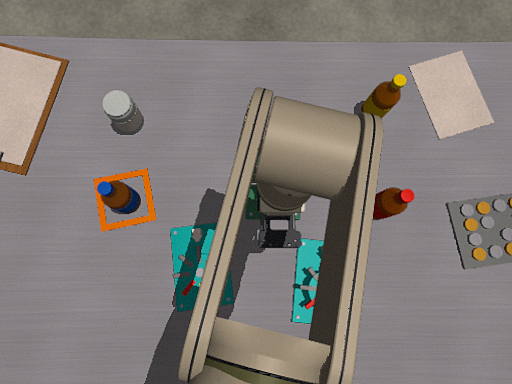

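The blue arm at (373,209) stands at the white pointer at (420,205). The bottles and can are at the same pixels as before, and the fingers are clear at z = 0.15. I'm handing in.

```bash
python3 -c "
from h import *
print(order.sign_off())"
```

```text
the job is handed in; nothing more can be done
None
```

The blue bottle stands in the orange square, so I clicked the green marker's wheel clockwise four times, from 0.785 to 3.927. I made one light fingertip sweep per click, and the blue arm now stands at the white pointer.

- **Wheel:** my last camera check put the joint between 3.86 and 3.98, measured from the red, yellow and blue arms. All three are within 0.07 of the wanted 3.927.
- **Forces:** the wrist readings at the ends of the moves stayed at about 3 N.
- **Bottles and can:** they show at the same pixels in the top view as at the start. The arm partly hides the yellow and red bottles there, but their caps and necks are in place.
- **Robot:** the gripper was 0.15 m up and touching nothing when I handed in at about 10 s.

No check failed or disagreed.

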